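# Index the reading head to the next sample

### The job

On the indexing stand, move the reading head from the pear to the round screw-capped cup: hook a fingertip under the pull ring of the spring index pin, lift the pin out of its hole, swing the arm one hole round until the head is over the cup, and let the pin drop fully into that hole. Do not pinch the ring, do not force the arm against the seated pin, and do not disturb the samples or anything else on the counter; finish clear of everything.

Things in the scene. Friction and masses are not known exactly. Their poses are not given: they have to be found in the camera images.
- stand: Grey indexing stand, fixed. Origin on the counter under the arm's vertical axis; z up; x points from the ring at the start to the axis (roughly right). On its -x side a 30 mm high index plate, outer radius 168 mm, with three 13 mm holes at 140 mm radius, 28 deg apart. On its +y side a 6 mm high sample shelf with stations at 168 mm radius, in directions 57, 85 and 113 deg from x.
- swing (a joint): Arm angle about the stand's vertical axis, rad, anticlockwise from above. 0: middle hole, head over the middle station (85 deg; start). +0.489: head over the 113 deg station; -0.489: head over the 57 deg station. Ring and head turn together as one rigid arm. Stays where left (friction about 1 N at the ring); 0.01 rad play with the pin seated; stops at +-0.64.
- pin (a joint): Lift of the spring index pin, m. 0: fully seated. Above 0.010 it is clear and the arm can swing; let go between holes it rides on the plate at about 0.010 and drops in over a hole (10 mm pin, round nose). Upper stop 0.024. The spring pushes down with 4 N seated, about 8 N at the top.
- ring_bar (a point): Middle of the top bar of the upright, stiff pull ring on the pin, at the arm's near left end, 140 mm from the stand's axis and 132 mm above the counter when seated. 6 mm round steel bar; opening 56 mm wide, 44 mm high, corners rounded by 12 mm. Axes: x through the opening, along the arm towards the column; y along the bar; z up.
- ring_window (a point): Middle of the ring's opening, 25 mm below ring_bar, same axes. Below the ring is the arm's lever, 30 mm wide, top 53 mm above the counter, with the round pin guide up to 73 mm. The arm's column, 40 mm thick, top at 145 mm, stands 140 mm beyond the ring.
- head (a point): Centre of the dark lens under the white round reading head (56 mm diameter, underside 94 mm above the counter) on the arm's other branch, 168 mm from the axis, 95 deg round from the ring's branch.
- sample_cup: Round specimen cup with a screw cap, filled with beans, 62 mm diameter, 73 mm high, standing loose on one of the two stations beside the middle one. Origin at the centre of its underside. The head must go over this one.
- sample_box: White tapered plastic trough upside down like a small block, 77 x 51 x 56 mm, loose on the other station beside the middle one. Origin at the centre of its underside.
- sample_pear: Pear, 52 mm wide, 76 mm high, standing loose on the middle station, under the head at the start. Origin at the centre of its underside.
- petri: Stack of petri dishes, 90 mm wide, 32 mm high, loose bystander. Origin at the centre of its underside.
- clock: White lab timer, 66 x 66 x 19 mm, loose bystander. Origin at the centre of its underside.
- bottle: Reagent bottle, 56 mm diameter, 101 mm high, loose bystander. Origin at the centre of its underside.
- apple: Apple, 69 mm, loose bystander. Origin at the centre of its underside.
- notebook: Notebook, 210 x 153 x 16 mm, loose bystander. Origin at the centre of its underside.
- forceps1: Forceps, 128 mm long, 9 mm high, loose bystander. Origin at the centre of its underside.
Things that resemble listed ones, but are neither listed nor needed, are in the scene too. What is shaped like the sample_cup but pink is not meant.

How it is judged:
By the outcome, as a careful person would: the job done as asked, in the order asked, and still so for the second after the job is handed in, with the robot touching nothing.
It also fails if it takes over 42 s, if anything falls off the work surface, if the arm or the gripper's body presses on something with over 40 N, if the wrist force passes 120 N, or if a joint passes its speed limit or range.

### The arm

A 7-joint arm with a two-finger parallel gripper is mounted at the origin on a cart in front of the work surface, level with it; the furniture and walls round the work are solid. World frame = base frame: x ahead of the robot, y to its left, z up, the work surface at z = 0. Lengths are in m, angles in rad, forces in N, time in s.
With the tool pointing down it reaches from about 0.425 to 0.875 m from the base axis. Payload 4.7 kg.
Tool frame: the origin (TCP) lies where the fingers leave the gripper's body, on its centre line; the fingertips stand 70 mm ahead of it and the grasp point (between the pads) lies 51 mm ahead of it; z points along the fingers, y is the line along which they close (so a half turn about z gives the same grasp; the last joint's range is limited). The gripper opens to 87 mm and grips with 3 to 60 N. Pads are 19 mm wide; open, the fingers measure 117 mm over their backs; the gripper's body (75 mm by 190 mm) begins 51 mm behind the grasp point.
Start: joints at [1.251, 0.321, -0.07, 1.45, 0.023, 1.371, -0.057], TCP at [0.213, -0.614, 0.292] pointing down, gripper open.
Joint ranges: [-2.86, 2.86], [-0.3, 2.09], [-1.38, 1.24], [0.06, 2.45], [-1.56, 4.7], [0.09, 2.05], [-2.69, 2.69]. Speed limits (rad/s): [2.57, 2.57, 3.14, 3.14, 3.14, 3.14, 3.14].

### API

Orientations are given as a rotation vector (axis times angle).
In Python, from bench import get_state, get_image, get_calibration, close_job gives the robot as it stands.
- The arm moves only by the tool send_rows, never from a script. Its argument "rows" is a list of rows, each an object of numbers: "hand": the finger opening in mm, from 0 to 87; "x", "y", "z": the shift along the world's x, y, z in mm; "roll": the turn about the world's z in degrees. A call has 1 to 10 rows; each row shifts and turns the commanded pose from where the row before left it; what a row does not reach is not made up. A row lasts 1/10 s, in which the tool goes at most 50 mm and 8.59 degrees, less where a joint would pass 70% of its speed; a pose out of reach is approached as far as the arm can. A call is refused whole if a number of a shift passes 50 or a number of a turn 8.59, either way. A call with a gripper value outside its range is refused whole. The fingers move at their own pace and stop on an object; "force" is the grip in N (left out, the last holds). Time passes only in rows, so rows that do not move let the fingers close. It gives the time, the measured TCP pose, the force, the opening and the grip force at its end, in the units of the state.
- get_state(): the state, without advancing time (a new reading comes with each control period).
- get_image(name): name is "scene" or "top" or "wrist"; returns the picture (480x640x3 uint8, blue, green, red); there is no depth.
- get_calibration(name): a dict with "mtx" (3x3 intrinsics, pixels), "world_from_camera" (4x4, takes a point from camera to world coordinates). Camera axes: x right, y down, z forward; pixel columns grow to the right and rows downward; lengths in m; the calibration is good to about 2 mm. A picture is of the moment at which its call begins: read the wrist's pose just before it. get_calibration takes no time and is no camera call; for the wrist camera it gives the pose at the moment of the call.
- close_job(): hands the job in; it is judged then, once.
The state is a dict: "time": time; "joint_positions": joint angles; "qd": joint speeds; "joint_torque": joint torques, N m; "position": TCP position; "tool_rot": TCP orientation; "ft_force": force on the tool from outside, world axes, zero at the start; "torque": the same for the moment, N m; "grip_width": opening from 0.0 (shut) to 1.0 (fully open); "grip_force": force on a finger pad.
Only numpy, scipy, OpenCV 4.12 (cv2) and the standard library are available. Lean on these libraries where they do the work, as an engineer would, in place of code of your own. Each camera call takes 0.05 s, during which the arm holds its last target. There are 200 camera calls.

## Working session

There is one attempt and no reset: what is moved stays moved. The work goes in short steps, Python scripts to look and compute and a tool call to move; the robot and the scene stay as the last step left them, time stands still between calls to the robot, and variables do not carry over. Pictures are saved under pics/ and viewed, at most 10 in all, crops included, and the job is handed in when it is done.

Besides the shell and the picture viewer there is one more tool, called after "Emit:" as name(argument=value, ...), one argument or row to a line, values as JSON. send_rows: Moves the arm, as the interface text tells. Its arguments: {"type":"object","properties":{"rows":{"type":"array","items":{"type":"object","properties":{"hand":{"type":"number"},"x":{"type":"number"},"y":{"type":"number"},"z":{"type":"number"},"roll":{"type":"number"}}}},"force":{"type":"number"}},"required":["rows"]}

```bash
mkdir -p pics; cat > h.py <<'E'
import cv2,numpy as np
from bench import *
def ray(c,u,v):
    M=np.array(c["mtx"]);T=np.array(c["world_from_camera"])
    d=T[:3,:3]@np.linalg.solve(M,[u,v,1.]);return T[:3,3],d
def onz(c,u,v,z):
    o,d=ray(c,u,v);return o+d*(z-o[2])/d[2]
def proj(c,p):
    M=np.array(c["mtx"]);T=np.linalg.inv(np.array(c["world_from_camera"]))
    q=M@(T[:3,:3]@np.array(p)+T[:3,3]);return q[:2]/q[2]
E
python3 - <<'E'
from h import *
for n in("scene","top"):
    cv2.imwrite(f"pics/{n}0.png",get_image(n)); c=get_calibration(n); print(n,np.round(c["mtx"],1).tolist(),np.round(c["world_from_camera"],3).tolist())
s=get_state();print(s["time"],s["position"],s["tool_rot"],s["ft_force"])
E
```

```text
scene [[511.0, 0.0, 325.0], [0.0, 511.0, 231.2], [0.0, 0.0, 1.0]] [[0.598, -0.342, 0.725, -0.314], [-0.802, -0.249, 0.544, -0.496], [-0.005, -0.906, -0.423, 0.622], [0.0, 0.0, 0.0, 1.0]]
top [[524.1, 0.0, 318.9], [0.0, 524.1, 233.8], [0.0, 0.0, 1.0]] [[0.015, -0.981, 0.195, 0.297], [-1.0, -0.02, -0.023, 0.163], [0.027, -0.194, -0.981, 1.429], [0.0, 0.0, 0.0, 1.0]]
0.1 [ 0.21280864 -0.61378818  0.29126915] [-3.09627020e+00 -5.21757099e-01  5.56887720e-04] [-0.05287572 -0.16140343  0.15755439]
```

View pics/scene0.png

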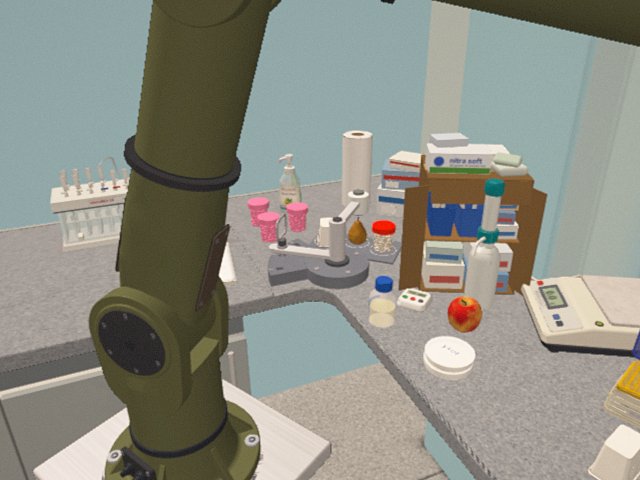

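View pics/top0.png

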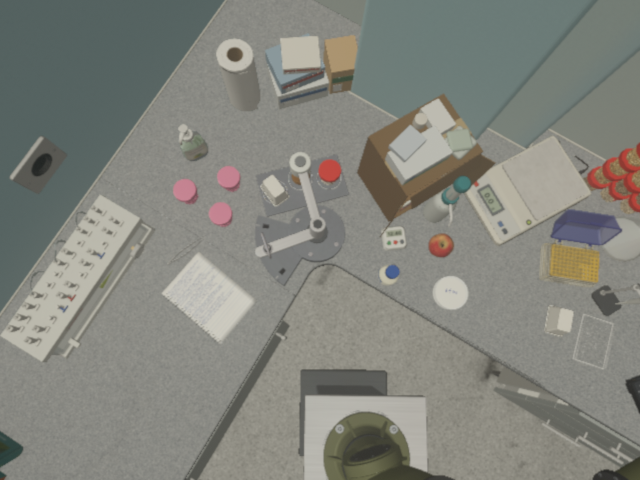

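```bash
python3 - <<'E'
from h import *
w=get_image("wrist");c=get_calibration("wrist");print(np.round(c["world_from_camera"],3).tolist(),c["mtx"][0][0])
s=get_image("scene");t=get_image("top")
a=cv2.resize(w,(400,300))
b=cv2.resize(s[180:300,240:400],(400,300),interpolation=3)
d=cv2.resize(t[140:290,225:375],(600,600),interpolation=3)
cv2.imwrite("pics/a.png",np.vstack([a,b]));cv2.imwrite("pics/d.png",d)
E
```

```text
[[0.329, -0.914, -0.238, 0.277], [-0.944, -0.319, -0.081, -0.59], [-0.002, 0.251, -0.968, 0.383], [0.0, 0.0, 0.0, 1.0]] 351.99286757816765
```

View pics/a.png

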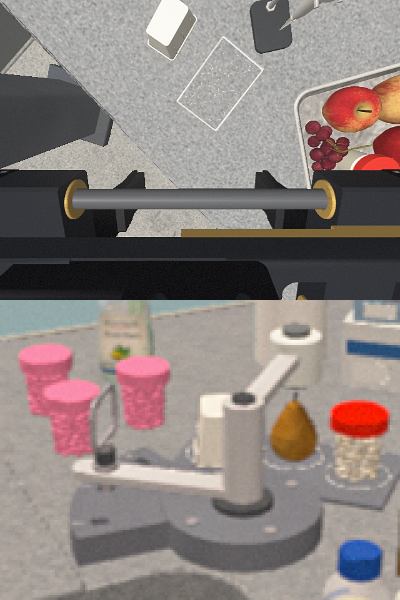

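View pics/d.png

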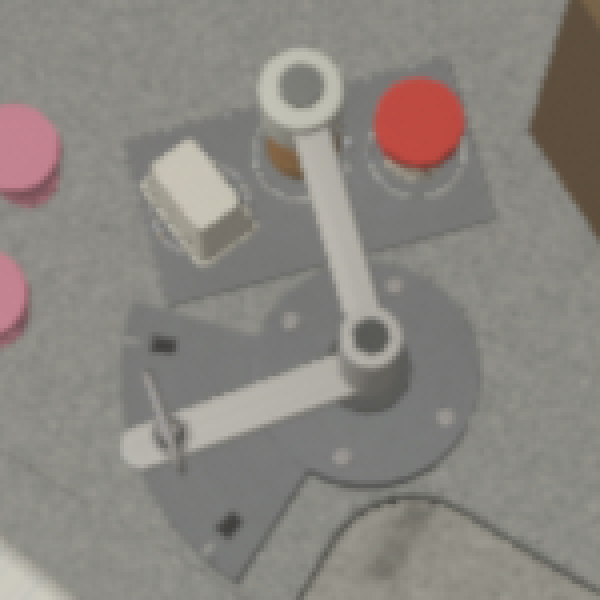

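```bash
python3 - <<'E'
from h import *
c=get_calibration("top")
A=onz(c,317.9,224.2,.145)
P=[onz(c,261.8,234,.128),onz(c,270.5,257.2,.128)]
print(A,P,np.linalg.norm(P[0]-P[1]))
m=(P[0]+P[1])/2;x=A-m;print("mid",m,"r",np.hypot(*x[:2]),"psi from bar",np.degrees(np.arctan2(x[1],x[0])))
b=P[0]-P[1];print("bar dir",np.degrees(np.arctan2(b[1],b[0]))-90)
cu=onz(c,225+419/4,140+122/4,.073);d=cu-A;print("cup",cu,np.hypot(*d[:2]),np.degrees(np.arctan2(d[1],d[0])))
w=get_image("wrist")[330:480,150:600]
cv2.imwrite("pics/w.png",cv2.resize(cv2.convertScaleAbs(w,alpha=1.8,beta=20),(790,263),interpolation=3))
s=get_state();R=cv2.Rodrigues(np.array(s["tool_rot"]))[0];print(R.round(3))
T=np.array(get_calibration("wrist")["world_from_camera"]);print((R.T@(T[:3,3]-s["position"])).round(3))
for y in(-.0435,.0435):
  print([proj(get_calibration("wrist"),s["position"]+R@np.array([0,y,z])).round() for z in(0,.051,.07)])
E
```

```text
[0.57601227 0.13517593 0.145     ] [array([0.5514903 , 0.27607926, 0.128     ]), array([0.49274009, 0.2522356 , 0.128     ])] 0.06340431904003425
mid [0.5221152  0.26415743 0.128     ] r 0.1397895632932424 psi from bar -67.32157533107618
bar dir -67.91032018273462
cup [0.74097665 0.10378353 0.073     ] 0.16792477725176042 -10.774447340200917
[[ 0.945  0.328 -0.   ]
 [ 0.328 -0.945  0.   ]
 [-0.    -0.001 -1.   ]]
[ 0.068 -0.001 -0.092]
[array([180., 384.]), array([224., 310.]), array([234., 293.])]
[array([468., 384.]), array([421., 310.]), array([411., 293.])]
```

View pics/w.png

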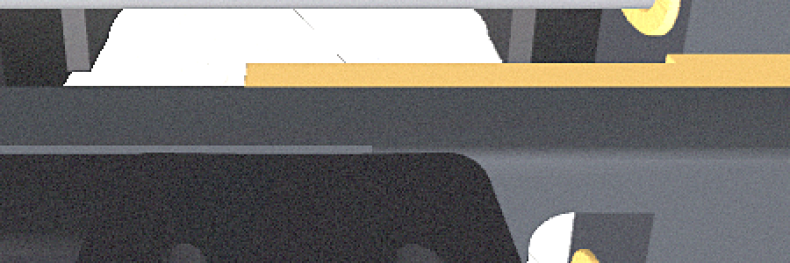

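```bash
python3 - <<'E'
from h import *
w=get_image("wrist")[255:385,150:300]
cv2.imwrite("pics/w2.png",cv2.resize(cv2.convertScaleAbs(w,alpha=2.2,beta=30),(690,598),interpolation=3))
E
```

```text
(no output)
```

View pics/w2.png

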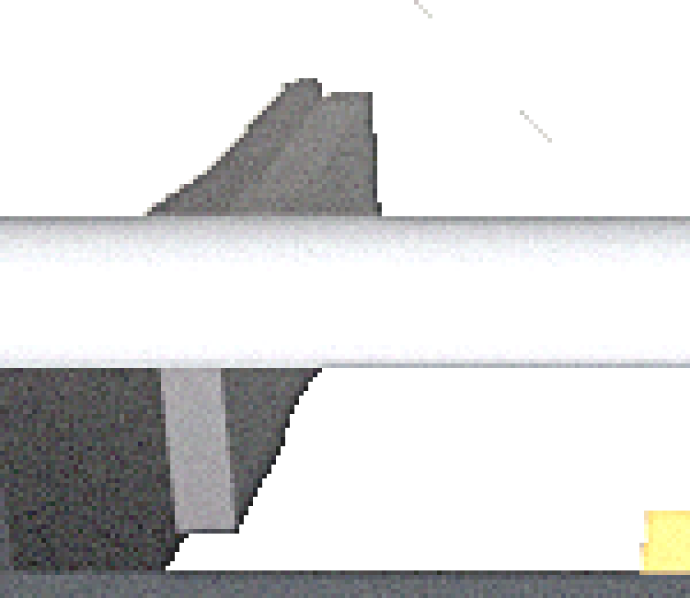

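```bash
python3 - <<'E'
from h import *
c=get_calibration("wrist");s=get_state();R=cv2.Rodrigues(np.array(s["tool_rot"]))[0]
for x in(-.0095,.0,.0095,.013):
  print(x,[(z,proj(c,s["position"]+R@np.array([x,-.0435,z/1000])).round(1).tolist()) for z in(0,10,20,30,40,51,60,70)])
T=np.array(c["world_from_camera"])
for n,u,v in(("ledge in",202.2,370.2),("ledge out",188.3,370.2),("mid",219.6,335.),("tipfront",232.8,302),("tipback",231,276),("recess",186,379),("outerback",219,272)):
  o,d=ray(c,u,v);o=R.T@(o-s["position"]);d=R.T@d
  print(n,[(z,(1000*(o+d*(z/1000-o[2])/d[2])[:2]).round(1).tolist()) for z in(0,10,20,30,40,50,60,70)])
E
```

```text
-0.0095 [(0, [182.9, 410.6]), (10, [194.1, 389.3]), (20, [203.7, 371.2]), (30, [211.8, 355.7]), (40, [218.9, 342.2]), (51, [225.7, 329.2]), (60, [230.6, 319.9]), (70, [235.5, 310.6])]
0.0 [(0, [179.9, 383.9]), (10, [191.6, 364.4]), (20, [201.5, 347.9]), (30, [210.0, 333.7]), (40, [217.3, 321.5]), (51, [224.3, 309.8]), (60, [229.4, 301.3]), (70, [234.4, 292.9])]
0.0095 [(0, [176.7, 356.0]), (10, [188.9, 338.5]), (20, [199.2, 323.7]), (30, [208.0, 311.0]), (40, [215.6, 300.1]), (51, [222.9, 289.7]), (60, [228.1, 282.2]), (70, [233.2, 274.7])]
0.013 [(0, [175.5, 345.4]), (10, [187.9, 328.6]), (20, [198.4, 314.5]), (30, [207.3, 302.4]), (40, [215.0, 292.0]), (51, [222.3, 282.1]), (60, [227.6, 275.0]), (70, [232.8, 267.9])]
ledge in [(0, [4.7, -36.4]), (10, [-2.2, -40.2]), (20, [-9.1, -44.0]), (30, [-16.0, -47.8]), (40, [-22.9, -51.6]), (50, [-29.8, -55.4]), (60, [-36.7, -59.2]), (70, [-43.6, -63.0])]
ledge out [(0, [4.7, -40.5]), (10, [-2.2, -44.8]), (20, [-9.1, -49.0]), (30, [-16.0, -53.3]), (40, [-22.9, -57.5]), (50, [-29.8, -61.8]), (60, [-36.7, -66.1]), (70, [-43.6, -70.3])]
mid [(0,
[... 173 characters left out ...]
t [(0, [26.7, -25.9]), (10, [22.2, -28.6]), (20, [17.7, -31.3]), (30, [13.2, -33.9]), (40, [8.7, -36.6]), (50, [4.2, -39.3]), (60, [-0.3, -41.9]), (70, [-4.9, -44.6])]
tipback [(0, [34.5, -25.9]), (10, [30.9, -28.6]), (20, [27.2, -31.3]), (30, [23.5, -34.0]), (40, [19.9, -36.6]), (50, [16.2, -39.3]), (60, [12.5, -42.0]), (70, [8.8, -44.6])]
recess [(0, [1.7, -41.5]), (10, [-5.5, -45.9]), (20, [-12.8, -50.2]), (30, [-20.0, -54.6]), (40, [-27.2, -58.9]), (50, [-34.5, -63.3]), (60, [-41.7, -67.7]), (70, [-48.9, -72.0])]
outerback [(0, [35.7, -29.2]), (10, [32.2, -32.2]), (20, [28.6, -35.2]), (30, [25.1, -38.3]), (40, [21.5, -41.3]), (50, [18.0, -44.3]), (60, [14.4, -47.3]), (70, [10.9, -50.3])]
```

Emit:
send_rows(
  rows=[
    {"z": 50,"y": 20},
    {"z": 50,"y": 20},
    {"z": 50,"y": 20},
    {"z": 50,"y": 20},
    {"z": 50,"y": 20},
    {"z": 50,"y": 20},
  ],
)

```text
schema error: expected keys hand, x, y, z, roll
```

```bash
cat >> h.py <<'E'
def st():
    s=get_state();R=cv2.Rodrigues(np.array(s["tool_rot"]))[0]
    print(round(s["time"],2),"pos",(1000*np.array(s["position"])).round(1),"q",np.round(s["joint_positions"],2),"F",np.round(s["ft_force"],1),"w",round(s["grip_width"],2))
    print(" tilt",np.degrees(np.arccos(-R[2,2])).round(1),"toolz az",np.degrees(np.arctan2(R[1,2],R[0,2])).round(1),"x",R[:,0].round(2),"y",R[:,1].round(2),"z",R[:,2].round(2))
    return s,R
E
python3 -c "from h import *;st()"
```

```text
0.35 pos [ 212.9 -614.1  292. ] q [ 1.25  0.32 -0.07  1.45  0.02  1.37 -0.06] F [-0.2 -0.3  0.3] w 1.0
 tilt 0.0 toolz az 125.4 x [ 0.94  0.33 -0.  ] y [ 0.33 -0.94 -0.  ] z [-0.  0. -1.]
```

Emit:
send_rows(
  rows=[
    {"hand": 87,"roll": 0,"x": 0,"z": 50,"y": 20},
    {"hand": 87,"roll": 0,"x": 0,"z": 50,"y": 20},
    {"hand": 87,"roll": 0,"x": 0,"z": 50,"y": 20},
    {"hand": 87,"roll": 0,"x": 0,"z": 50,"y": 20},
    {"hand": 87,"roll": 0,"x": 0,"z": 50,"y": 20},
    {"hand": 87,"roll": 0,"x": 0,"z": 50,"y": 20},
  ],
)

```text
time: 0.95
position: [0.2127, -0.5015, 0.573]
tool_rot: [3.097, 0.522, 0.0]
ft_force: [-0.3, -1.2, 0.2]
grip_width: 1.001
grip_force: 0.0
```

```bash
python3 -c "from h import *;st()"
```

```text
0.95 pos [ 212.7 -501.5  573. ] q [ 1.2   0.12 -0.09  1.14  0.01  1.88 -0.13] F [-0.3 -1.2  0.2] w 1.0
 tilt 0.1 toolz az -71.7 x [ 0.94  0.33 -0.  ] y [ 0.33 -0.94  0.  ] z [ 0. -0. -1.]
```

Emit:
send_rows(
  rows=[
    {"hand": 87,"roll": 0,"x": 0,"z": 50,"y": 0},
    {"hand": 87,"roll": 0,"x": 0,"z": 50,"y": 0},
    {"hand": 87,"roll": 0,"x": 0,"z": 50,"y": 0},
    {"hand": 87,"roll": 0,"x": 0,"z": 50,"y": 0},
    {"hand": 87,"roll": 0,"x": 0,"z": 50,"y": 0},
  ],
)

```text
time: 1.45
position: [0.2042, -0.4847, 0.7069]
tool_rot: [2.983, 0.5, 0.045]
ft_force: [-0.2, 0.0, 0.3]
grip_width: 1.003
grip_force: 0.0
```

```bash
python3 -c "from h import *;st()"
```

```text
1.45 pos [ 204.2 -484.7  706.9] q [ 0.81  0.14  0.4   0.84 -0.07  2.05 -0.07] F [-0.2  0.   0.3] w 1.0
 tilt 6.9 toolz az -66.1 x [0.95 0.33 0.01] y [ 0.32 -0.94  0.12] z [ 0.05 -0.11 -0.99]
```

Emit:
send_rows(
  rows=[
    {"hand": 87,"roll": 0,"x": 0,"z": 50,"y": 0},
    {"hand": 87,"roll": 0,"x": 0,"z": 50,"y": 0},
    {"hand": 87,"roll": 0,"x": 0,"z": 50,"y": 0},
    {"hand": 87,"roll": 0,"x": 0,"z": 50,"y": 0},
    {"hand": 87,"roll": 0,"x": 0,"z": 50,"y": 0},
    {"hand": 87,"roll": 0,"x": 0,"z": 50,"y": 0},
  ],
)

```text
time: 2.05
position: [0.1914, -0.4544, 0.8189]
tool_rot: [2.751, 0.461, 0.123]
ft_force: [-0.4, -0.1, -0.2]
grip_width: 1.001
grip_force: 0.0
```

```bash
python3 -c "from h import *;st()"
```

```text
2.05 pos [ 191.4 -454.4  818.9] q [ 0.67  0.1   0.56  0.65 -0.08  2.05 -0.07] F [-0.4 -0.1 -0.2] w 1.0
 tilt 20.7 toolz az -66.5 x [0.94 0.33 0.03] y [ 0.3  -0.89  0.35] z [ 0.14 -0.32 -0.94]
```

Emit:
send_rows(
  rows=[
    {"hand": 87,"roll": 0,"x": 0,"z": 50,"y": 0},
    {"hand": 87,"roll": 0,"x": 0,"z": 50,"y": 0},
    {"hand": 87,"roll": 0,"x": 0,"z": 50,"y": 0},
    {"hand": 87,"roll": 0,"x": 0,"z": 50,"y": 0},
    {"hand": 87,"roll": 0,"x": 0,"z": 50,"y": 0},
    {"hand": 87,"roll": 0,"x": 0,"z": 50,"y": 0},
    {"hand": 87,"roll": 0,"x": 0,"z": 50,"y": 0},
    {"hand": 87,"roll": 0,"x": 0,"z": 50,"y": 0},
  ],
)

```text
time: 2.85
position: [0.1754, -0.4157, 0.95]
tool_rot: [2.446, 0.41, 0.207]
ft_force: [-0.1, -0.5, -0.5]
grip_width: 1.004
grip_force: 0.0
```

```bash
python3 -c "from h import *;st()"
```

```text
2.85 pos [ 175.4 -415.7  950. ] q [ 0.77  0.12  0.54  0.3  -0.16  2.05 -0.07] F [-0.1 -0.5 -0.5] w 1.0
 tilt 38.6 toolz az -66.7 x [0.94 0.34 0.05] y [ 0.24 -0.75  0.62] z [ 0.25 -0.57 -0.78]
```

Emit:
send_rows(
  rows=[
    {"hand": 87,"roll": 0,"x": 0,"z": 50,"y": 0},
    {"hand": 87,"roll": 0,"x": 0,"z": 50,"y": 0},
    {"hand": 87,"roll": 0,"x": 0,"z": 50,"y": 0},
    {"hand": 87,"roll": 0,"x": 20,"z": 10,"y": -45},
    {"hand": 87,"roll": 0,"x": 20,"z": 0,"y": -45},
  ],
)

```text
time: 3.35
position: [0.1966, -0.4623, 0.9807]
tool_rot: [2.317, 0.385, 0.245]
ft_force: [0.1, 2.8, 4.5]
grip_width: 0.997
grip_force: 0.0
```

```bash
python3 -c "from h import *;st()"
```

```text
3.35 pos [ 196.6 -462.3  980.7] q [ 1.03  0.28  0.71  0.06 -0.58  2.01 -0.09] F [0.1 2.8 4.5] w 1.0
 tilt 46.2 toolz az -66.4 x [0.94 0.35 0.06] y [ 0.2  -0.67  0.72] z [ 0.29 -0.66 -0.69]
```

Emit:
send_rows(
  rows=[
    {"hand": 87,"roll": 0,"x": 8,"y": -15,"z": -45},
    {"hand": 87,"roll": 0,"x": 10,"y": -15,"z": -45},
    {"hand": 87,"roll": 0,"x": 15,"y": -10,"z": -45},
    {"hand": 87,"roll": 0,"x": 25,"y": 0,"z": -40},
    {"hand": 87,"roll": 0,"x": 35,"y": 15,"z": -30},
    {"hand": 87,"roll": 0,"x": 40,"y": 25,"z": -15},
    {"hand": 87,"roll": 0,"x": 40,"y": 30,"z": 0},
    {"hand": 87,"roll": 0,"x": 35,"y": 35,"z": 0},
  ],
)

```text
time: 4.15
position: [0.3552, -0.358, 0.9093]
tool_rot: [2.321, 0.294, 0.301]
ft_force: [0.9, -0.2, -0.8]
grip_width: 0.997
grip_force: 0.0
```

```bash
python3 -c "from h import *;st()"
```

```text
4.15 pos [ 355.2 -358.   909.3] q [ 0.04 -0.06  0.36  0.74  0.54  1.75 -0.61] F [ 0.9 -0.2 -0.8] w 1.0
 tilt 47.1 toolz az -65.6 x [0.95 0.3  0.13] y [ 0.12 -0.68  0.72] z [ 0.3  -0.67 -0.68]
```

Emit:
send_rows(
  rows=[
    {"hand": 87,"roll": 0,"x": 20,"y": 25,"z": -35},
    {"hand": 87,"roll": 0,"x": 20,"y": 25,"z": -35},
    {"hand": 87,"roll": 0,"x": 20,"y": 25,"z": -35},
    {"hand": 87,"roll": 0,"x": 20,"y": 25,"z": -35},
    {"hand": 87,"roll": 0,"x": 20,"y": 30,"z": -30},
    {"hand": 87,"roll": 0,"x": 20,"y": 30,"z": -30},
    {"hand": 87,"roll": 0,"x": 20,"y": 35,"z": -20},
    {"hand": 87,"roll": 0,"x": 20,"y": 40,"z": -15},
    {"hand": 87,"roll": 0,"x": 10,"y": 45,"z": -10},
    {"hand": 87,"roll": 0,"x": 10,"y": 45,"z": -10},
  ],
)

```text
time: 5.15
position: [0.534, -0.0334, 0.6544]
tool_rot: [2.32, 0.291, 0.3]
ft_force: [0.6, -0.2, 0.3]
grip_width: 1.001
grip_force: 0.0
```

```bash
python3 -c "from h import *;st()"
```

```text
5.15 pos [534.  -33.4 654.4] q [-0.22 -0.04 -0.18  1.33  0.83  1.75 -1.53] F [ 0.6 -0.2  0.3] w 1.0
 tilt 47.1 toolz az -65.7 x [0.95 0.3  0.13] y [ 0.12 -0.68  0.72] z [ 0.3  -0.67 -0.68]
```

Emit:
send_rows(
  rows=[
    {"hand": 87,"roll": 0,"x": 0,"y": 40,"z": -20},
    {"hand": 87,"roll": 0,"x": 0,"y": 40,"z": -20},
    {"hand": 87,"roll": 0,"x": 0,"y": 40,"z": -20},
    {"hand": 87,"roll": 0,"x": -5,"y": 40,"z": -25},
    {"hand": 87,"roll": 0,"x": -5,"y": 40,"z": -25},
    {"hand": 87,"roll": 0,"x": -7,"y": 40,"z": -25},
    {"hand": 87,"roll": 0,"x": -10,"y": 40,"z": -25},
    {"hand": 87,"roll": 0,"x": -10,"y": 40,"z": -25},
    {"hand": 87,"roll": 0,"x": -10,"y": 35,"z": -30},
    {"hand": 87,"roll": 0,"x": 0,"y": 10,"z": -40},
  ],
)

```text
time: 6.15
position: [0.4847, 0.3351, 0.399]
tool_rot: [2.324, 0.3, 0.304]
ft_force: [0.2, 0.9, -1.8]
grip_width: 1.001
grip_force: 0.0
```

```bash
python3 -c "from h import *;st()"
```

```text
6.15 pos [484.7 335.1 399. ] q [-0.63  0.38 -0.46  1.39  0.83  1.91 -2.34] F [ 0.2  0.9 -1.8] w 1.0
 tilt 46.9 toolz az -65.3 x [0.94 0.3  0.13] y [ 0.12 -0.68  0.72] z [ 0.31 -0.66 -0.68]
```

```bash
python3 - <<'E'
from h import *
c=get_calibration("top")
for u,v in((220,213),(228,178),(185,190)):print(onz(c,u,v,.075))
s,R=st();p=np.array(s["position"])
off=R@np.array([0,-.0435,.07]);print("tip off",off.round(4), "body low", (R@np.array([0,-.095,0])).round(3),(R@np.array([.04,-.095,0])).round(3),(R@np.array([-.04,-.095,-.1])).round(3))
w=get_image("wrist");t=get_image("scene")[150:330,200:440]
cv2.imwrite("pics/e.png",np.hstack([cv2.resize(w,(400,300)),cv2.resize(t,(400,300))]))
E
```

```text
[0.61620767 0.39286188 0.075     ]
[0.71293017 0.37646512 0.075     ]
[0.6770802  0.48874767 0.075     ]
6.15 pos [484.7 335.1 399. ] q [-0.63  0.38 -0.46  1.39  0.83  1.91 -2.34] F [ 0.2  0.9 -1.8] w 1.0
 tilt 46.9 toolz az -65.3 x [0.94 0.3  0.13] y [ 0.12 -0.68  0.72] z [ 0.31 -0.66 -0.68]
tip off [ 0.016  -0.0167 -0.0791] body low [-0.012  0.065 -0.068] [ 0.026  0.077 -0.063] [-0.08   0.119 -0.005]
```

View pics/e.png

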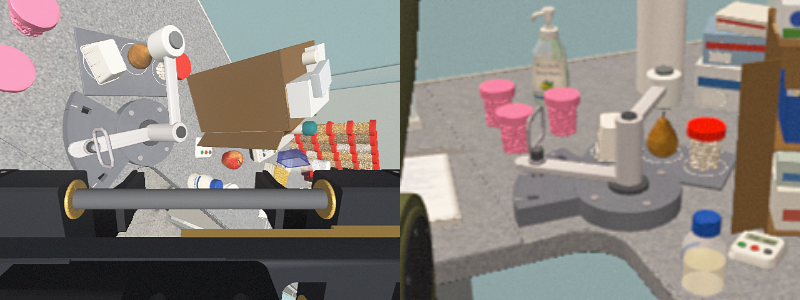

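```bash
python3 - <<'E'
from h import *
c=get_calibration("wrist")
B=np.array([.522,.264,.132]);e=np.array([.924,.383,0])
for p in(B,B+.02*e,B-.02*e,B-[0,0,.047],[.576,.135,.145]):print(proj(c,p).round(1))
w=get_image("wrist");b=w[190:280,110:230]
b=cv2.resize(b,(720,540),interpolation=3)
cv2.imwrite("pics/f.png",b)
E
```

```text
[176.  241.4]
[171.1 221.1]
[180.9 261.2]
[156.2 238.8]
[291.4 211.2]
```

View pics/f.png

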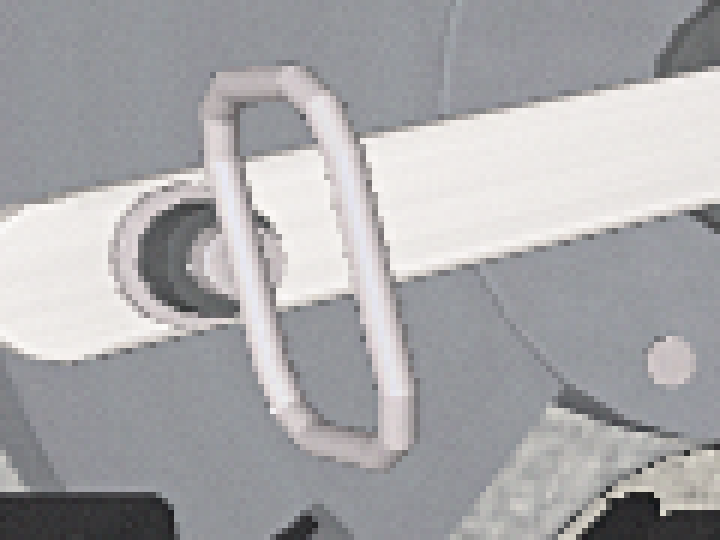

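Emit:
send_rows(
  rows=[
    {"hand": 87,"roll": 0,"x": 1,"y": -1,"z": -40},
    {"hand": 87,"roll": 0,"x": 1,"y": -1,"z": -40},
    {"hand": 87,"roll": 0,"x": 1,"y": -1,"z": -40},
    {"hand": 87,"roll": 0,"x": 1,"y": 0,"z": -40},
    {"hand": 87,"roll": 0,"x": 0,"y": 0,"z": -36},
    {"hand": 87,"roll": 0,"x": 0,"y": 0,"z": -20},
    {"hand": 87,"roll": 0,"x": 0,"y": 0,"z": 0},
  ],
)

```text
time: 7.0
position: [0.4916, 0.3257, 0.1836]
tool_rot: [2.318, 0.29, 0.298]
ft_force: [-0.9, -0.7, -0.0]
grip_width: 0.999
grip_force: 0.0
```

```bash
python3 - <<'E'
from h import *
s,R=st();off=R@np.array([0,-.0435,.07]);print("tip",(s["position"]+off).round(4))
c=get_calibration("scene")
for p in(s["position"]+off,[.525,.267,.132]):print(proj(c,p).round(1))
t=get_image("scene")[170:290,230:390];w=get_image("wrist")
cv2.imwrite("pics/g.png",np.hstack([cv2.resize(w,(400,300)),cv2.resize(t,(400,300),interpolation=3)]))
E
```

```text
7.0 pos [491.6 325.7 183.6] q [-0.62  0.55 -0.44  1.61  0.85  1.64 -2.6 ] F [-0.9 -0.7 -0. ] w 1.0
 tilt 47.2 toolz az -65.9 x [0.95 0.3  0.13] y [ 0.12 -0.68  0.72] z [ 0.3  -0.67 -0.68]
tip [0.5074 0.3084 0.1046]
[263.3 226.4]
[280.3 217.7]
```

View pics/g.png

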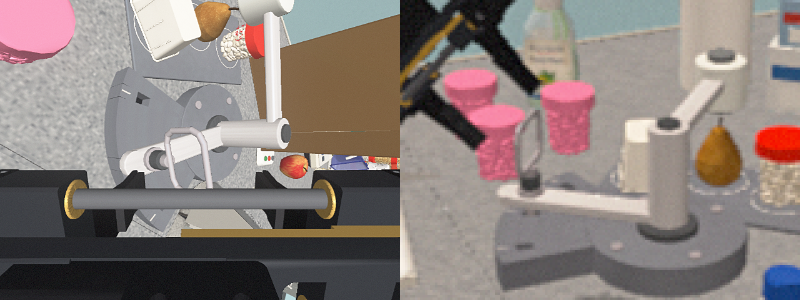

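Emit:
send_rows(
  rows=[
    {"hand": 87,"roll": 0,"x": 8,"y": -20,"z": 0},
    {"hand": 87,"roll": 0,"x": 8,"y": -20,"z": 0},
    {"hand": 87,"roll": 0,"x": 8,"y": -18,"z": 0},
    {"hand": 87,"roll": 0,"x": 0,"y": 0,"z": 0},
  ],
)

```text
time: 7.5
position: [0.517, 0.2647, 0.1854]
tool_rot: [2.319, 0.283, 0.3]
ft_force: [-0.2, 0.3, 0.0]
grip_width: 1.002
grip_force: 0.0
```

```bash
python3 - <<'E'
from h import *
s,R=st();off=R@np.array([0,-.0435,.07]);print("tip",(s["position"]+off).round(4))
t=get_image("scene")[170:250,240:340];w=get_image("wrist")
cv2.imwrite("pics/i.png",np.hstack([cv2.resize(w,(400,320)),cv2.resize(t,(400,320),interpolation=3)]))
E
```

```text
7.5 pos [517.  264.7 185.4] q [-0.54  0.49 -0.41  1.69  0.87  1.57 -2.55] F [-0.2  0.3  0. ] w 1.0
 tilt 47.3 toolz az -66.0 x [0.95 0.29 0.13] y [ 0.11 -0.68  0.72] z [ 0.3  -0.67 -0.68]
tip [0.5331 0.2474 0.1065]
```

View pics/i.png

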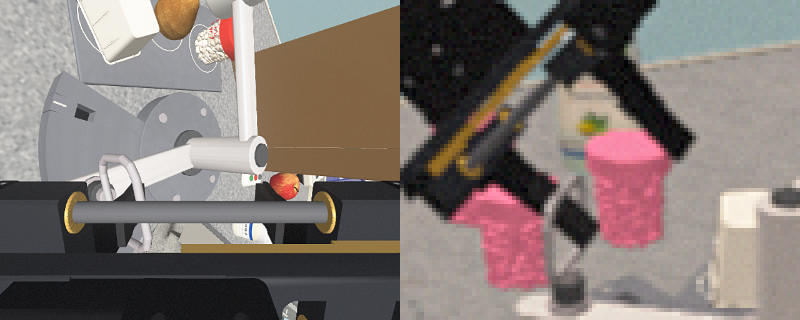

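The picture shows the lower fingertip through the ring's window (right tile about (575,225)), with the bar above it and no force on the tool. Next I lift in small steps and watch the force.

Emit:
send_rows(
  rows=[
    {"hand": 87,"roll": 0,"x": 0,"y": 0,"z": 3},
    {"hand": 87,"roll": 0,"x": 0,"y": 0,"z": 3},
    {"hand": 87,"roll": 0,"x": 0,"y": 0,"z": 0},
  ],
)

```text
time: 7.9
position: [0.5148, 0.2702, 0.1905]
tool_rot: [2.321, 0.293, 0.302]
ft_force: [0.2, 0.5, -0.3]
grip_width: 0.998
grip_force: 0.0
```

Emit:
send_rows(
  rows=[
    {"hand": 87,"roll": 0,"x": 0,"y": 0,"z": 3},
    {"hand": 87,"roll": 0,"x": 0,"y": 0,"z": 0},
  ],
)

```text
time: 8.1
position: [0.5145, 0.2697, 0.1925]
tool_rot: [2.321, 0.293, 0.3]
ft_force: [0.2, 1.2, -2.6]
grip_width: 1.001
grip_force: 1.1
```

Emit:
send_rows(
  rows=[
    {"hand": 87,"roll": 0,"x": 0,"y": 0,"z": 3},
    {"hand": 87,"roll": 0,"x": 0,"y": 0,"z": 0},
  ],
)

```text
time: 8.3
position: [0.5144, 0.2696, 0.1954]
tool_rot: [2.321, 0.293, 0.299]
ft_force: [-0.3, 1.2, -5.5]
grip_width: 1.0
grip_force: 2.5
```

Emit:
send_rows(
  rows=[
    {"hand": 87,"roll": 0,"x": 0,"y": 0,"z": 4},
    {"hand": 87,"roll": 0,"x": 0,"y": 0,"z": 3},
    {"hand": 87,"roll": 0,"x": 0,"y": 0,"z": 0},
  ],
)

```text
time: 8.6
position: [0.5145, 0.2696, 0.2031]
tool_rot: [2.321, 0.292, 0.3]
ft_force: [-1.3, 2.1, -6.7]
grip_width: 1.002
grip_force: 3.2
```

Emit:
send_rows(
  rows=[
    {"hand": 87,"roll": 0,"x": 0,"y": 0,"z": 4},
    {"hand": 87,"roll": 0,"x": 0,"y": 0,"z": 4},
    {"hand": 87,"roll": 0,"x": 0,"y": 0,"z": 0},
  ],
)

```text
time: 8.9
position: [0.5147, 0.2695, 0.2114]
tool_rot: [2.321, 0.292, 0.301]
ft_force: [-0.8, 2.6, -8.3]
grip_width: 1.0
grip_force: 3.9
```

```bash
python3 - <<'E'
from h import *
s,R=st();off=R@np.array([0,-.0435,.07]);print("tip",(s["position"]+off).round(4))
cv2.imwrite("pics/j_top.png",get_image("top"))
E
```

```text
8.9 pos [514.7 269.5 211.4] q [-0.54  0.46 -0.42  1.67  0.86  1.6  -2.52] F [-0.8  2.6 -8.3] w 1.0
 tilt 47.1 toolz az -65.7 x [0.95 0.3  0.13] y [ 0.12 -0.68  0.72] z [ 0.3  -0.67 -0.68]
tip [0.5307 0.2525 0.1324]
```

Emit:
send_rows(
  rows=[
    {"hand": 87,"roll": 0,"x": 8,"y": 3,"z": 0},
    {"hand": 87,"roll": 0,"x": 8,"y": 2.5,"z": 0},
    {"hand": 87,"roll": 0,"x": 8,"y": 2,"z": 0},
    {"hand": 87,"roll": 0,"x": 8,"y": 1.5,"z": 0},
    {"hand": 87,"roll": 0,"x": 8,"y": 1,"z": 0},
    {"hand": 87,"roll": 0,"x": 8,"y": 0.5,"z": 0},
    {"hand": 87,"roll": 0,"x": 8,"y": 0,"z": 0},
    {"hand": 87,"roll": 0,"x": 8,"y": -0.5,"z": 0},
    {"hand": 87,"roll": 0,"x": 0,"y": 0,"z": 0},
  ],
)

```text
time: 9.85
position: [0.5806, 0.2804, 0.2111]
tool_rot: [2.323, 0.292, 0.304]
ft_force: [1.7, 6.1, -7.4]
grip_width: 0.999
grip_force: 4.8
```

```bash
cat >> h.py <<'E'
def arm(n="top",im=None):
    # head disc: bright low-saturation blob near the 168 mm circle, height ~.13
    c=get_calibration(n); im=get_image(n) if im is None else im
    g=cv2.GaussianBlur(cv2.cvtColor(im,cv2.COLOR_BGR2GRAY),(3,3),0)
    best=[]
    for a in np.arange(-15,75,.25):
        t=np.radians(a); p=[.576+.168*np.cos(t),.135+.168*np.sin(t),.125]
        u=[proj(c,np.array(p)+[r*np.cos(f),r*np.sin(f),0]) for r in(.020,.025) for f in np.arange(0,6.28,.3)]
        best.append((np.mean([g[int(round(v)),int(round(x))] for x,v in u]),a))
    return sorted(best)[::-1][:4]
E
python3 - <<'E'
from h import *
st()
print(arm(im=cv2.imread("pics/j_top.png")));im=get_image("top");cv2.imwrite("pics/k_top.png",im);print(arm(im=im))
E
```

```text
9.85 pos [580.6 280.4 211.1] q [-0.53  0.55 -0.39  1.53  0.91  1.6  -2.44] F [ 1.7  6.1 -7.4] w 1.0
 tilt 47.0 toolz az -65.4 x [0.95 0.3  0.13] y [ 0.12 -0.68  0.72] z [ 0.3  -0.67 -0.68]
[(np.float64(172.9047619047619), np.float64(51.25)), (np.float64(172.73809523809524), np.float64(51.0)), (np.float64(171.85714285714286), np.float64(50.0)), (np.float64(171.8095238095238), np.float64(51.5))]
[(np.float64(172.64285714285714), np.float64(-9.25)), (np.float64(171.5952380952381), np.float64(-9.75)), (np.float64(171.23809523809524), np.float64(-9.5)), (np.float64(171.1904761904762), np.float64(-8.5))]
```

```bash
python3 - <<'E'
from h import *
import h
def fit(f):
    im=cv2.imread(f);g=cv2.GaussianBlur(cv2.cvtColor(im,cv2.COLOR_BGR2GRAY),(3,3),0).astype(float);c=get_calibration("top");o=[]
    for a in np.arange(-18,30,.25):
        t=np.radians(a);p=np.array([.576+.168*np.cos(t),.135+.168*np.sin(t),.125])
        v=[];
        for r,s in((.023,1),(.035,-.6)):
            for q in np.arange(0,6.28,.25):
                x=proj(c,p+[r*np.cos(q),r*np.sin(q),0]);v.append(s*cv2.getRectSubPix(g.astype(np.float32),(1,1),tuple(map(float,x)))[0,0])
        o.append((np.mean(v),a))
    o=np.array(o);k=o[np.argsort(-o[:,0])[:7]];print(k[0],k[:,1].mean())
fit("pics/j_top.png");fit("pics/k_top.png")
E
```

```text
[38.19897842 16.5       ] 16.5
[39.8041153 -9.25     ] -9.25
```

Emit:
send_rows(
  rows=[
    {"hand": 87,"roll": 0,"x": 3,"y": 0,"z": 0},
    {"hand": 87,"roll": 0,"x": 3,"y": -0.5,"z": 0},
    {"hand": 87,"roll": 0,"x": 0,"y": 0,"z": 0},
    {"hand": 87,"roll": 0,"x": 0,"y": 0,"z": 0},
  ],
)

```text
time: 10.3
position: [0.5859, 0.2802, 0.2113]
tool_rot: [2.323, 0.293, 0.304]
ft_force: [1.0, 6.1, -7.3]
grip_width: 0.999
grip_force: 4.9
```

```bash
cat > fit.py <<'E'
from h import *
st()
g=cv2.GaussianBlur(cv2.cvtColor(get_image("top"),cv2.COLOR_BGR2GRAY),(3,3),0).astype(np.float32);c=get_calibration("top");o=[]
for a in np.arange(-18,30,.25):
    t=np.radians(a);p=np.array([.576+.168*np.cos(t),.135+.168*np.sin(t),.125]);v=[]
    for r,s in((.023,1),(.035,-.6)):
        for q in np.arange(0,6.28,.25):
            x=proj(c,p+[r*np.cos(q),r*np.sin(q),0]);v.append(s*cv2.getRectSubPix(g,(1,1),tuple(map(float,x)))[0,0])
    o.append((np.mean(v),a))
o=np.array(o);k=o[np.argsort(-o[:,0])[:7]];print("swing",(k[:,1].mean()-16.5).round(2),k[0])
E
python3 fit.py
```

```text
10.3 pos [585.9 280.2 211.3] q [-0.52  0.56 -0.39  1.52  0.91  1.6  -2.44] F [ 1.   6.1 -7.3] w 1.0
 tilt 47.0 toolz az -65.4 x [0.95 0.3  0.13] y [ 0.12 -0.68  0.72] z [ 0.3  -0.67 -0.68]
swing -27.75 [ 40.25921249 -11.25      ]
```

Emit:
send_rows(
  rows=[
    {"hand": 87,"roll": 0,"x": 0,"y": 0,"z": -3},
    {"hand": 87,"roll": 0,"x": 0,"y": 0,"z": -3},
    {"hand": 87,"roll": 0,"x": 0,"y": 0,"z": -3},
    {"hand": 87,"roll": 0,"x": 0,"y": 0,"z": 0},
  ],
)

```text
time: 10.75
position: [0.5859, 0.2802, 0.2022]
tool_rot: [2.322, 0.293, 0.305]
ft_force: [-0.2, 6.7, -5.6]
grip_width: 0.997
grip_force: 4.4
```

Emit:
send_rows(
  rows=[
    {"hand": 87,"roll": 0,"x": 0,"y": 0,"z": -3},
    {"hand": 87,"roll": 0,"x": 0,"y": 0,"z": 0},
  ],
)

```text
time: 10.95
position: [0.5856, 0.2802, 0.1995]
tool_rot: [2.322, 0.293, 0.304]
ft_force: [-0.4, 6.5, -5.6]
grip_width: 1.003
grip_force: 4.1
```

Emit:
send_rows(
  rows=[
    {"hand": 87,"roll": 0,"x": 0,"y": 0,"z": -2},
    {"hand": 87,"roll": 0,"x": 0,"y": 0,"z": 0},
  ],
)

```text
time: 11.15
position: [0.5855, 0.2801, 0.198]
tool_rot: [2.322, 0.293, 0.304]
ft_force: [-1.7, 6.4, -5.4]
grip_width: 0.998
grip_force: 3.8
```

Emit:
send_rows(
  rows=[
    {"hand": 87,"roll": 0,"x": 0,"y": 0,"z": -3},
    {"hand": 87,"roll": 0,"x": 0,"y": 0,"z": 0},
  ],
)

```text
time: 11.35
position: [0.5851, 0.2801, 0.1944]
tool_rot: [2.322, 0.293, 0.303]
ft_force: [-2.2, 6.1, -6.5]
grip_width: 1.003
grip_force: 4.2
```

Emit:
send_rows(
  rows=[
    {"hand": 87,"roll": 0,"x": 0,"y": 0,"z": -3},
    {"hand": 87,"roll": 0,"x": 0,"y": 0,"z": 0},
  ],
)

```text
time: 11.55
position: [0.5856, 0.2794, 0.1922]
tool_rot: [2.32, 0.291, 0.304]
ft_force: [-0.6, 5.1, -2.9]
grip_width: 0.998
grip_force: 2.6
```

Emit:
send_rows(
  rows=[
    {"hand": 87,"roll": 0,"x": 0,"y": 0,"z": -3},
    {"hand": 87,"roll": 0,"x": 0,"y": 0,"z": 0},
  ],
)

```text
time: 11.75
position: [0.5862, 0.2774, 0.1894]
tool_rot: [2.318, 0.288, 0.303]
ft_force: [0.5, 2.5, 0.2]
grip_width: 1.001
grip_force: 0.7
```

Emit:
send_rows(
  rows=[
    {"hand": 87,"roll": 0,"x": 0,"y": 0,"z": -3},
    {"hand": 87,"roll": 0,"x": 0,"y": 0,"z": 0},
  ],
)

```text
time: 11.95
position: [0.5854, 0.2773, 0.1853]
tool_rot: [2.318, 0.289, 0.3]
ft_force: [0.2, -0.2, 0.6]
grip_width: 1.004
grip_force: 0.0
```

```bash
python3 fit.py
```

```text
11.95 pos [585.4 277.3 185.3] q [-0.53  0.59 -0.38  1.54  0.92  1.57 -2.47] F [ 0.2 -0.2  0.6] w 1.0
 tilt 47.2 toolz az -65.8 x [0.95 0.3  0.13] y [ 0.12 -0.68  0.72] z [ 0.3  -0.67 -0.68]
swing -27.25 [ 40.05879211 -10.5       ]
```

Emit:
send_rows(
  rows=[
    {"hand": 87,"roll": 0,"x": -4,"y": 10,"z": 0},
    {"hand": 87,"roll": 0,"x": -5,"y": 12,"z": 0},
    {"hand": 87,"roll": 0,"x": -7,"y": 17,"z": 2},
    {"hand": 87,"roll": 0,"x": -7,"y": 17,"z": 5},
    {"hand": 87,"roll": 0,"x": 0,"y": 0,"z": 0},
  ],
)

```text
time: 12.5
position: [0.5597, 0.3399, 0.1924]
tool_rot: [2.323, 0.299, 0.303]
ft_force: [-0.1, 0.6, -0.4]
grip_width: 0.999
grip_force: 0.0
```

```bash
python3 fit.py
```

```text
12.5 pos [559.7 339.9 192.4] q [-0.61  0.63 -0.4   1.46  0.9   1.65 -2.5 ] F [-0.1  0.6 -0.4] w 1.0
 tilt 46.9 toolz az -65.3 x [0.94 0.3  0.13] y [ 0.12 -0.68  0.72] z [ 0.31 -0.66 -0.68]
swing -27.25 [ 40.19797134 -10.5       ]
```

Emit:
send_rows(
  rows=[
    {"hand": 87,"roll": 0,"x": -3,"y": 8,"z": 30},
    {"hand": 87,"roll": 0,"x": -3,"y": 5,"z": 40},
    {"hand": 87,"roll": 0,"x": 0,"y": 0,"z": 45},
    {"hand": 87,"roll": 0,"x": 0,"y": 0,"z": 45},
    {"hand": 87,"roll": 0,"x": -10,"y": 0,"z": 45},
    {"hand": 87,"roll": 0,"x": -10,"y": 0,"z": 45},
    {"hand": 87,"roll": 0,"x": 0,"y": 0,"z": 0},
  ],
)

```text
time: 13.25
position: [0.5353, 0.3478, 0.4502]
tool_rot: [2.326, 0.285, 0.312]
ft_force: [0.8, 0.4, 0.5]
grip_width: 0.999
grip_force: 0.0
```

```bash
python3 fit.py; python3 - <<'E'
from h import *
a=cv2.imread("pics/scene0.png");b=get_image("scene");cv2.imwrite("pics/z.png",b);c=get_calibration("scene")
for n,B in(("start",[.524,.266]),("now",[.5894,.2744])):
  for z in(.132,.142):print(n,z,proj(c,B+[z]).round(1))
D=cv2.absdiff(a,b).max(2)
u=proj(c,[.5894,.2744,.132])
print(D[195:250,int(u[0])-14:int(u[0])+15].tolist().__len__())
for r in range(190,246):print(r,''.join('%4d'%v for v in D[r,int(u[0])-12:int(u[0])+14]))
E
```

```text
13.25 pos [535.3 347.8 450.2] q [-0.65  0.45 -0.42  1.18  0.89  1.98 -2.22] F [0.8 0.4 0.5] w 1.0
 tilt 46.9 toolz az -65.1 x [0.95 0.3  0.14] y [ 0.11 -0.69  0.72] z [ 0.31 -0.66 -0.68]
swing -27.25 [ 40.5234642 -10.5      ]
start 0.132 [280.4 218. ]
start 0.142 [280.2 214.1]
now 0.132 [295.1 208.8]
now 0.142 [295.  205.1]
55
190    6   8  13   6   8   6   6  11   6  10  11   8  11  11   9   9   5   6   9   8   9   8  11   5   8  12
191    9  13   6   7  12  10   8   8   8   4   9   6   4   7   5   8   7   7   4  10   8  13   6   3  12   8
192    7   9  12   7   4   8  11  14   8   9   8  10   7  10  10  11   6  10   6  13   8   7  12   7   9   6
193    3  10   9   4   5   4  12   4  10  11   8   9   8  11  12   8   7   8   6  10   8   9  10  11   4   6
194    7   8  10   8  14  11  10  12   9   8   5   9   8   8  14   7   9  10   8  10  11   7   6   8  12   5
195    7  10   8   5   9  10   9  12  11   7   7   8   6  12  10   8   7  10  11   7  10   4   8  11   7   9
196   11  15  11   9  11   9  10  13  13   7   4   8  12   9  13  12   6   4  11   3   8   9   6   7  10   9
197    8
[... 4632 characters left out ...]
02  98  88  71  68  62  59  63  61  70  67  63
240   46  74  69  26  18  23  27  26  14   8  16  34  62  80  97  98  95  88  80  62  64  56  57  59  59  63
241   85  95  93  33  11   9   9   9  10  12   9  13  21  24  41  70  86  96  92  87  71  62  58  57  64  59
242  106 106  92  31  10  11   7  10   8  13  21  18  14  16  18  23  38  59  80  89  91  84  70  63  59  59
243  100 101  85  20  19   6   6   3   7   1   7  15   3  24  29  13  22  21  30  51  81  91  91  83  73  70
244   89  84  58  13  37  17  16   7   4   4   2   2  20  39  38  25  18   8   8  14  29  48  75  91  90  76
245   58  48  33  15  40  60  59  56  45  40  36  36  27  11  14  13   6   9   7   9  11  20  24  44  65  87
```

```bash
python3 -c "from bench import *;print(close_job())"
```

```text
the job is handed in; nothing more can be done
None
```

The job is handed in: I hooked one open finger under the ring (no pinch), lifted the pin and swung the arm about 28° to put the reading head over the red-capped cup; force and camera readings show the pin fully seated, and the gripper finished clear at about 13 s. To hook the ring I had to tilt the tool about 47°, by driving the arm past its reach limit, because the move commands only turn it about the vertical.

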